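Fetch the rear cooling module off a crowded hook and fit it in the laptop

TASK

The black cooling module you need hangs rearmost on the crowded hook, next to the post, behind two aluminium brackets: move both brackets over to the spare hook and leave them hanging there. Then take the module off, lay it down flat on the bench with its blower up and let go of it; pick it up again by the blower housing and lower it (do not drop it) into the empty bay of the open laptop until it lies flat on the bay floor. Do not disturb the screwdriver, the battery pack or the bottle.

Things in the scene. Friction and masses are not known exactly. Their poses are not given: they have to be found in the camera images.
- crowded_hook_root (a point): Prong axis at the hook's post, 185 mm up. x is level, from the prong's tip to the post (away from the robot); z up. Level round prong, 8 mm thick, from here to x = -157 mm, then bent up: tip ends at x = -169 mm, its top 12 mm above the axis. Post 14 mm thick, ends at the prong. At the start the module hangs at x about -45 mm, the brackets at -85 and -125 mm, either order.
- spare_hook_root (a point): The same point of the spare hook, of identical form and axes, empty at the start. It stands left or right of the crowded hook, about 130 to 240 mm away. Both hooks are fixed, each on a base 100 x 90 x 10 mm, left of the middle of the bench; the laptop lies on the right, and the strip of bench between them, 120 mm wide or more, about straight ahead of the robot, is free.
- frame_loop (a point): Eye centre of the loop of the open-frame bracket (aluminium, 80 g; frame 66 wide, 80 long, 5 mm thick, below the loop). Loop: 44 wide, 38 high, 5 mm thick, eye 30 x 30 mm, top bar 8 mm; can be pinched from above across the 44 mm, astride the prong. Hanging, the eye centre is 11 mm below the prong's axis; lift 8 to 22 mm to pass the tip. x points from loop to bracket (down), z to the post.
- strip_loop (a point): Eye centre of the loop of the strip bracket (aluminium, 80 g): a flat T, 5 mm thick, a strip 26 mm wide with a foot 58 mm wide at its lower end, 98 mm long below the loop. Loop (44 mm wide), fit on the prong and axes are those of the open-frame bracket.
- module_loop (a point): Eye centre of the cooling module's loop, of the same form and fit as the brackets' loops, in the plane of the module's plate: 63 mm from the module's centre along its -x and 9.5 mm lower along its z. Same axes as the module's centre. Hanging, the module's lower end is 111 mm below this point. Pinched lightly across the loop it pivots between the fingers, so it can be tipped flat with its lower end dragging on the bench.
- module_centre (a point): Centre of the black cooling module (140 g): plate 96 x 60 x 5 mm, blower housing on one face, 60 long (x), 48 wide (y, flat sides), 19 mm high, loop at one short end. This point is 12 mm above the underside; top is at 24 mm. It reaches from x = -86 (loop end) to +48 mm. x points away from the loop, z to the blower side. Hanging: x down, z to the post. Weights vary up to 40 %.
- bay (a point): Centre of the bay floor in the open laptop base (fixed, 300 x 210 mm), 4 mm above the table. Pocket 8 mm deep, 4 mm larger all round than the module: 68 mm wide (y) from x = -52 to 52 mm, 52 mm wide from x = -90 to -52 mm for the loop. x points away from the robot, z up. The module goes in with its x along this x (loop towards the robot). Round the bay the laptop is 12 to 15 mm high.
- module: The whole cooling module; its origin is the middle of the plate's underside, 12 mm below its centre point, same axes.
- driver: Screwdriver, 160 mm long, lying on the bench; a bystander.
- battery: Flat black battery pack 100 x 70 x 8 mm on the bench; a bystander. Origin at the centre of its underside.
- cleaner: Bottle, 48 mm across and 120 mm high, standing; a bystander. Origin at the centre of its underside.
Mind the look-alikes: they are no part of the job. There is more than one size of the module; the job needs the largest.

How it is judged:
By the outcome, as a careful person would: the job done as asked, in the order asked, and still so for the second after the job is handed in, with the robot touching nothing.
It also fails if it takes over 72 s, if anything falls off the work surface, if the arm or the gripper's body presses on something with over 40 N, if the wrist force passes 120 N, or if a joint passes its speed limit or range.

ROBOT

A 6-joint arm with a two-finger parallel gripper is mounted at the origin on the work surface. World frame = base frame: x ahead of the robot, y to its left, z up, the work surface at z = 0. Lengths are in m, angles in rad, forces in N, time in s.
With the tool pointing down it reaches from about 0.35 to 0.975 m from the base axis. Payload 4.9 kg.
Tool frame: the origin (TCP) lies at the very end of the fingers, on their centre line; the grasp point (between the pads) lies 19 mm behind it; z points along the fingers, y is the line along which they close (so a half turn about z gives the same grasp; the last joint's range is limited). The gripper opens to 85 mm and grips with 20 to 120 N. Pads are 22 mm wide; open, the fingers measure 114 mm over their backs; the gripper's body (76 mm by 85 mm) begins 54 mm behind the grasp point. The pads swing forward as they close: fully open they stand 13 mm farther back than shut.
Start: joints at [1.098, 0.053, 1.613, -0, 1.476, -0.119], TCP at [0.217, 0.586, 0.231] pointing down, gripper open.
Joint ranges: [-3.01, 3.01], [-1.01, 2.22], [0.06, 2.58], [-1.02, 4.17], [0.09, 2.62], [-3.14, 3.14]. Speed limits (rad/s): [2.57, 2.57, 3.14, 3.14, 3.14, 3.14].

INTERFACE

Orientations are given as a unit quaternion [w, x, y, z].
In Python, from plant import manip, vision, order gives the robot as it stands.
- The arm moves only by the tool play_rows, never from a script. Its argument "steps" is a list that holds one entry, the list of rows, each a list of 6 numbers: the shift along the tool's x, y, z in mm, then the turn, a rotation vector about the tool's x, y, z in degrees. A call has 1 to 12 rows; each row is the pose to reach, as a shift and turn from the pose commanded when the call began, along the tool's axes at that moment; what a row does not reach only later rows make up. A row lasts 1/12 s, in which the tool goes at most 41.7 mm and 7.16 degrees, less where a joint would pass 70% of its speed; a pose out of reach is approached as far as the arm can. A call with a gripper value outside its range is refused whole. "claw" is the gripper's target within -1 to 1 (fully open at 1, half-way at 0, shut at -1), set as the call begins (left out, the last holds). The fingers move at their own pace and stop on an object; the grip force is fixed at half the most. Time passes only in rows, so rows that repeat a pose let the fingers close. It gives the time, the measured TCP pose, the force, the opening and the grip force at its end, in the units of the state.
- manip.state(): the state, without advancing time (a new reading comes with each control period).
- vision.grab_frame(name): name is "scene" or "top" or "wrist"; returns (picture, depth): 384x512x3 uint8, blue, green, red; 384x512 float32, m along the optical axis (not along the pixel's ray), 0 where there is no reading.
- vision.camera_info(name): a dict with "K" (3x3 intrinsics, pixels), "eye" and "orientation" of the camera in the world; the wrist camera has in their place "T_tool_cam" (4x4, takes a point from camera to tool coordinates, whose origin is the TCP and whose axes are the flange's). Camera axes: x right, y down, z forward; pixel columns grow to the right and rows downward; lengths in m; the calibration is good to about 2 mm. A picture is of the moment at which its call begins: read the wrist's pose just before it. camera_info takes no time and is no camera call.
- order.job_done(): hands the job in; it is judged then, once.
The state is a dict: "time": time; "joint_pos": joint angles; "joint_vel": joint speeds; "joint_efforts": joint torques, N m; "tool_pos": TCP position; "tool_rot": TCP orientation; "contact_force": force on the tool from outside, world axes, zero at the start; "ft_torque": the same for the moment, N m; "gripper_width": opening from 0.0 (shut) to 1.0 (fully open); "grasp_force": force on a finger pad.
Only numpy, scipy, OpenCV 4.12 (cv2) and the standard library are available. Lean on these libraries where they do the work, as an engineer would, in place of code of your own. Each camera call takes 0.05 s, during which the arm holds its last target. There are 200 camera calls.

## Working session

There is one attempt and no reset: what is moved stays moved. The work goes in short steps, Python scripts to look and compute and a tool call to move; the robot and the scene stay as the last step left them, time stands still between calls to the robot, and variables do not carry over. Pictures are saved under pics/ and viewed, at most 14 in all, crops included, and the job is handed in when it is done.

Besides the shell and the picture viewer there is one more tool, called after "Request:" by a JSON object that holds its "op" and its "data". play_rows: Moves the arm, as the interface text tells. Its arguments: {"type":"object","properties":{"steps":{"type":"array"},"claw":{"type":"number"}},"required":["steps"]}

```bash
ls; mkdir -p pics
cat > h.py <<'E'
import numpy as np, cv2
from scipy.spatial.transform import Rotation as R
from plant import manip, vision, order
def rot(q): return R.from_quat([q[1],q[2],q[3],q[0]]).as_matrix()
def cam(name,st=None):
    c=vision.camera_info(name); K=np.array(c["K"])
    if name=="wrist":
        st=st or manip.state(); T=np.eye(4);T[:3,:3]=rot(st["tool_rot"]);T[:3,3]=st["tool_pos"]
        T=T@np.array(c["T_tool_cam"]); return K,T[:3,:3],T[:3,3]
    o=np.array(c["orientation"]); 
    return K,(rot(o) if o.size==4 else o.reshape(3,3)),np.array(c["eye"])
def cloud(name,d,C):
    K,Rm,e=C; v,u=np.mgrid[:d.shape[0],:d.shape[1]]
    p=np.stack([(u-K[0,2])/K[0,0]*d,(v-K[1,2])/K[1,1]*d,d],-1)
    return p@Rm.T+e
def snap(name,tag):
    st=manip.state(); C=cam(name,st); im,d=vision.grab_frame(name)
    im=np.array(im);d=np.array(d)
    cv2.imwrite(f"pics/{tag}.png",im); np.savez(f"{tag}.npz",im=im,d=d,P=cloud(name,d,C),K=C[0],R=C[1],e=C[2]); return im,d,C
def ld(tag): return np.load(f"{tag}.npz")
def ray(z,u,v,h):
    r=z["R"]@np.linalg.inv(z["K"])@np.array([u,v,1]); return z["e"]+r*(h-z["e"][2])/r[2]
def proj(z,p):
    q=z["K"]@(z["R"].T@(np.array(p)-z["e"])); return q[:2]/q[2]
E
python3 - <<'E'
from h import *
for n in("scene","top","wrist"):
    im,d,C=snap(n,n+"0"); print(n,C[2].round(3),C[1].round(2).tolist(),C[0].round(0).tolist(),(d>0).mean())
a=cv2.imread("pics/scene0.png");b=cv2.imread("pics/top0.png")
print(manip.state())
E
```

```text
pics
scene [ 1.247 -0.397  0.872] [[0.62, 0.51, -0.6], [0.79, -0.42, 0.46], [-0.01, -0.75, -0.66]] [[485.0, 0.0, 258.0], [0.0, 485.0, 197.0], [0.0, 0.0, 1.0]] 0.9961191813151041
top [0.538 0.115 1.154] [[0.02, -1.0, 0.05], [-1.0, -0.02, -0.02], [0.02, -0.05, -1.0]] [[422.0, 0.0, 251.0], [0.0, 422.0, 196.0], [0.0, 0.0, 1.0]] 0.9958343505859375
wrist [0.145 0.612 0.373] [[0.35, 0.89, 0.28], [0.94, -0.33, -0.11], [-0.0, 0.3, -0.95]] [[292.0, 0.0, 258.0], [0.0, 292.0, 196.0], [0.0, 0.0, 1.0]] 0.9957173665364584
{'time': 0.15, 'joint_pos': array([ 1.09800090e+00,  5.32270451e-02,  1.61395023e+00, -7.92587024e-07,
        1.47599543e+00, -1.18974396e-01]), 'joint_vel': array([-0.00105301, -0.00206735, -0.00462225, -0.00087508,  0.00091999,
       -0.00274281]), 'joint_efforts': array([ 3.70589069e-04, -3.94243741e+01, -3.70720017e+01, -1.28971992e-04,
        4.62088166e-03,  1.53892643e-05]), 'tool_pos': array([0.21632088, 0.58586645, 0.23034885]), 'tool_rot': array([-2.29983495e-04,  1.75989060e-01,  9.84391805e-01, -7.55809993e-04]), 'contact_force': array([ 0.03086934,  0.46462898, -0.26153077]), 'ft_torque': array([-0.02127796, -0.0129535 ,  0.00235609]), 'grasp_force': 0.0, 'gripper_width': 1.0009891916820144}
```

View pics/scene0.png

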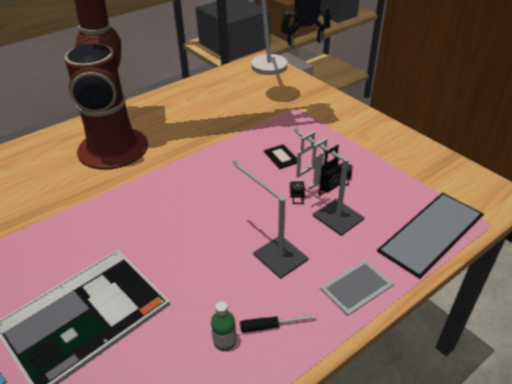

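View pics/top0.png

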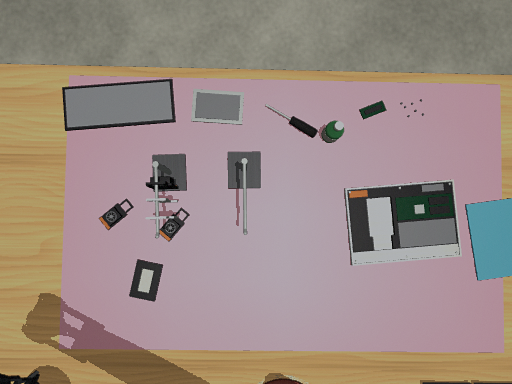

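The scene view shows the crowded hook (post ~(342,190)) and the spare hook (post ~(281,225)). In the top view, the crowded prong runs (155,165)→(157,237), the spare prong (244,160)→(245,233), and the laptop spans (347–460,182–263). Module candidates are the one hanging at top (160,183), bench look-alikes at (115,214) and (173,224), and the battery-like dark slab at (146,280). The hanging one fits the description.

Run:
```python
from h import *
z=ld("top0");P=z["P"];im=z["im"]
def hook(u0,u1,v0,v1):
    m=np.zeros(P.shape[:2],bool);m[v0:v1,u0:u1]=1
    m&=(P[...,2]>0.17)&(P[...,2]<0.22)
    return P[m]
for n,b in(("crowd",(145,172,140,250)),("spare",(232,256,140,245))):
    q=hook(*b); print(n,len(q),q.min(0).round(3),q.max(0).round(3))
    for v in range(140,250,6):
        row=P[v,b[0]:b[1]]; s=(row[:,2]>0.165)&(row[:,2]<.23)
        if s.any(): print(v,(np.where(s)[0]+b[0])[[0,-1]],row[s].mean(0).round(3))
# laptop crops
a=cv2.resize(im[170:275,335:470],None,fx=4,fy=4,interpolation=cv2.INTER_CUBIC)
b=cv2.resize(z["P"][170:275,335:470,2],None,fx=4,fy=4)
print("z laptop",np.unique((P[170:275,335:470,2]*1000).round(),return_counts=True))
c=cv2.resize(cv2.imread("pics/scene0.png")[110:240,230:370],None,fx=4,fy=4,interpolation=cv2.INTER_CUBIC)[:480]
out=np.zeros((480,790,3),np.uint8);a=cv2.resize(a,(390,303));out[:303,:390]=a;out[:371,390:790]=cv2.resize(c,(400,371));cv2.imwrite("pics/crop1.png",out)
for v in range(180,266,6): print(v,(P[v,346:400:4,2]*1000).round().astype(int))
```

```text
crowd 430 [0.489 0.288 0.171] [0.662 0.336 0.201]
164 [153 159] [0.655 0.315 0.188]
170 [154 157] [0.642 0.316 0.188]
176 [154 157] [0.628 0.316 0.187]
182 [146 166] [0.613 0.312 0.196]
188 [155 157] [0.6   0.314 0.189]
194 [155 158] [0.587 0.312 0.188]
200 [146 167] [0.573 0.314 0.192]
206 [155 158] [0.559 0.312 0.187]
212 [156 158] [0.546 0.31  0.19 ]
218 [147 166] [0.532 0.309 0.195]
224 [156 158] [0.518 0.309 0.189]
230 [156 159] [0.505 0.308 0.189]
236 [156 158] [0.492 0.307 0.196]
spare 286 [0.499 0.107 0.173] [0.673 0.119 0.198]
158 [243 245] [0.673 0.114 0.189]
164 [242 246] [0.66  0.114 0.18 ]
170 [243 245] [0.645 0.114 0.189]
176 [243 245] [0.631 0.113 0.187]
182 [243 246] [0.617 0.112 0.188]
188 [243 246] [0.604 0.112 0.188]
194 [243 246] [0.59  0.112 0.189]
200 [243 246] [0.576 0.111 0.189]
206 [243 246] [0.562 0.111 0.187]
212 [243 246] [0.549 0.111 0.188]
218 [243 246] [0.535 0.111 0.188]
224 [244 246] [0.521 0.109 0.188]
230 [244 246] [0.508 0.109 0.193]
z laptop (array([-7.000e+00, -6.000e+00, -5.000e+00, -4.000e+00, -3.000e+00,
       -2.000e+00, -1.000e+00, -0.000e+
[... 573 characters left out ...]

186 [-1  0  1  2 -3  4 13 14 14 12 12  9 12 10]
192 [14 12 14 14 13 14 13 12 15 17 14  9 11 14]
198 [15 11  9 12  9 14  6  3  4  4  6 10 14 12]
204 [12  9  8 10 13 14  0  4  4  1  0  5 12 13]
210 [   9   14   13   13   13   11    3    5    4    1    3    6    9 1154]
216 [ 2 12 16 12 16 12  4  6  4  3  5  2 13 15]
222 [ 1  8 10 13 12 19  7  1  4  5  2  4 11 14]
228 [-1 14 14 14 10 12  7  2  3  4  5  6 10  8]
234 [ 2 14 13 15 16 11  1  4  4  6  2  4  7 11]
240 [ 3 13 11 13 13  9 13  6  1  4  4  7 15 12]
246 [ 2 13 14 12 14 14 10  4  1  3  1  1  8 10]
252 [-1  7 11 11 11 12 14 17  7 13 12 15 15 12]
258 [ 3  3 11 15 13 15 12 10 13 11 11 12 13 10]
264 [ 2 -1 13 15 14 15  3  2  1  1 -2  2  2 -1]
```

View pics/crop1.png

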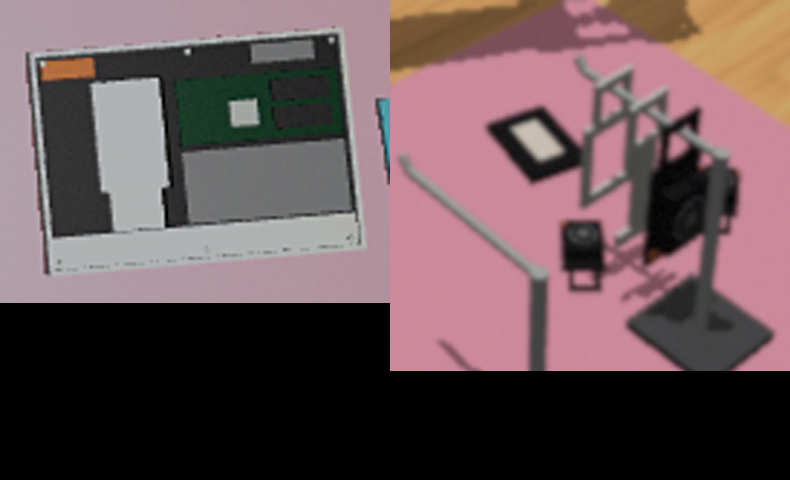

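The crop shows the bay as the white pocket in the laptop's left part, with its loop slot towards the robot. The hook order from the tip is open frame, strip, then the large black module by the post. The small modules on the bench are look-alikes.

```bash
cat >> h.py <<'E'
def go(x,y,z,yaw,st=None):
    """rows for TCP target (m), tool y at yaw deg, tool down"""
    st=st or manip.state(); R0=rot(st["tool_rot"]); a=np.radians(yaw)
    yy=np.array([np.cos(a),np.sin(a),0]); zz=np.array([0,0,-1.]); T=np.stack([np.cross(yy,zz),yy,zz],1)
    s=R0.T@(np.array([x,y,z])-st["tool_pos"])*1000; w=np.degrees(R.from_matrix(R0.T@T).as_rotvec())
    print("row",s.round(1).tolist(),w.round(2).tolist())
E
python3 - <<'E'
from h import *
z=ld("top0");P=z["P"];im=z["im"]
# loops, prong
def bars(v0,v1):
    m=np.zeros(P.shape[:2],bool);m[v0:v1,140:172]=1;m&=(P[...,2]>.180)&(P[...,2]<.215)
    u=np.where(m); 
    c=np.array([k for k in zip(*u) if (k[1]<153 or k[1]>160)])
    q=P[c[:,0],c[:,1]]; L=q[c[:,1]<153];Rr=q[c[:,1]>160]
    print("bar",np.median(L,0).round(4),np.median(Rr,0).round(4),q[:,1].min().round(3),q[:,1].max().round(3))
bars(212,224);bars(195,206);bars(176,188)
for b in ((150,164,168,235),(238,252,165,230)):
    pts=[]
    for v in range(b[2],b[3]):
        r=P[v,b[0]:b[1]]; s=(r[:,2]>.175)&(r[:,2]<.20)
        if 2<=s.sum()<=5: pts.append(np.mean(np.nonzero(s)[0])+b[0]); pts[-1]=ray(z,pts[-1],v,.187)
    pts=np.array(pts); k=np.polyfit(pts[:,0],pts[:,1],1); print("prong yaw",np.degrees(np.arctan(k[0])),"y at .60",np.polyval(k,.6))
# bay
m=((im.min(2)>150)).astype(np.uint8);m[:,:360]=0;m[:,400:]=0;m[:190]=0;m[250:]=0
n,l,s,c=cv2.connectedComponentsWithStats(m);i=1+np.argmax(s[1:,4]);print(s[i],c[i])
cn=max(cv2.findContours((l==i).astype(np.uint8),0,1)[0],key=cv2.contourArea)
r=cv2.minAreaRect(cn);print(r)
box=[ray(z,*p,.004).round(4).tolist() for p in cv2.boxPoints(r)];print(box,np.mean(box,0))
g=cv2.minAreaRect(np.argwhere((im[...,2].astype(int)>0)&(P[...,2]>.008)&(P[...,2]<.03))[:0].astype(np.float32)) if 0 else 0
go(.532,.309,.27,93.2)
E
```

```text
bar [0.5329 0.3247 0.1965] [0.5345 0.2931 0.1978] 0.288 0.33
bar [0.5745 0.3257 0.1975] [0.5756 0.2959 0.196 ] 0.291 0.334
bar [0.6108 0.3277 0.1959] [0.6115 0.2963 0.1962] 0.293 0.335
prong yaw 3.2632646683530915 y at .60 0.31372309774802537
prong yaw 1.676429508176812 y at .60 0.11203998988473161
[ 367  197   33   53 1123] [380.24933215 222.14336598]
((381.1048278808594, 224.34521484375), (55.18120574951172, 25.834321975708008), 79.11447143554688)
[[0.5895, -0.2147, 0.004], [0.604, -0.2847, 0.004], [0.4563, -0.3132, 0.004], [0.4421, -0.2435, 0.004]] [ 0.522975 -0.264025  0.004   ]
row [-392.0, -150.4, -39.5] [-0.09, -0.03, -23.47]
```

Request:
{"op": "play_rows", "data": {"steps": [[[-392,-150,-40,0,0,-23.5],[-392,-150,-40,0,0,-23.5],[-392,-150,-40,0,0,-23.5],[-392,-150,-40,0,0,-23.5],[-392,-150,-40,0,0,-23.5],[-392,-150,-40,0,0,-23.5],[-392,-150,-40,0,0,-23.5],[-392,-150,-40,0,0,-23.5],[-392,-150,-40,0,0,-23.5],[-392,-150,-40,0,0,-23.5],[-392,-150,-40,0,0,-23.5],[-392,-150,-40,0,0,-23.5]]], "claw": 1}}

```text
time: 1.15
tool_pos: [0.5344, 0.3074, 0.2712]
tool_rot: [0.0, -0.026, 1.0, -0.0]
contact_force: [0.3, 1.0, -0.5]
gripper_width: 1.001
grasp_force: 0.0
```

Run:
```python
from h import *
snap("wrist","w1");z=ld("w1");P=z["P"]
st=manip.state();print(st["tool_pos"],st["time"],z["e"])
m=(P[...,2]>.180)&(P[...,2]<.215)&(P[...,0]<.64)&(abs(P[...,1]-.31)<.05)
for x in np.arange(.48,.64,.005):
    q=P[m&(abs(P[...,0]-x)<.0025)]
    if len(q): print(x.round(3),len(q),q[:,1].min().round(3),q[:,1].max().round(3),q[:,1].mean().round(4),q[:,2].mean().round(3))
```

```text
[0.53288964 0.30884086 0.2708973 ] 1.2 [0.45840429 0.30255723 0.41427643]
0.485 1 0.307 0.307 0.3069 0.196
0.49 67 0.303 0.311 0.307 0.196
0.495 58 0.303 0.311 0.3071 0.194
0.5 58 0.304 0.311 0.3073 0.19
0.505 61 0.304 0.311 0.3076 0.189
0.51 62 0.304 0.312 0.3079 0.189
0.515 60 0.304 0.312 0.3082 0.189
0.52 64 0.305 0.312 0.3084 0.189
0.525 55 0.305 0.312 0.3086 0.189
0.53 359 0.288 0.331 0.3111 0.192
0.535 260 0.287 0.331 0.3065 0.197
0.54 36 0.306 0.313 0.3098 0.189
0.545 55 0.306 0.314 0.3098 0.188
0.55 56 0.306 0.314 0.3102 0.188
0.555 53 0.306 0.314 0.3103 0.188
0.56 55 0.307 0.315 0.3107 0.188
0.565 51 0.307 0.315 0.3112 0.189
0.57 224 0.299 0.334 0.3216 0.191
0.575 410 0.29 0.333 0.3073 0.195
0.58 29 0.29 0.321 0.3003 0.197
0.585 45 0.309 0.316 0.3125 0.189
0.59 45 0.309 0.316 0.3128 0.189
0.595 47 0.309 0.317 0.3131 0.189
0.6 43 0.31 0.317 0.3131 0.189
0.605 49 0.31 0.335 0.3155 0.189
0.61 552 0.292 0.336 0.3142 0.193
0.615 110 0.292 0.336 0.3103 0.197
0.62 11 0.311 0.317 0.3141 0.189
0.625 40 0.311 0.318 0.3143 0.189
0.63 35 0.311 0.318 0.3146 0.189
0.635 36 0.312 0.318 0.315 0.189
0.64 17 0.312 0.318 0.3149 0.189
```

View pics/w1.png

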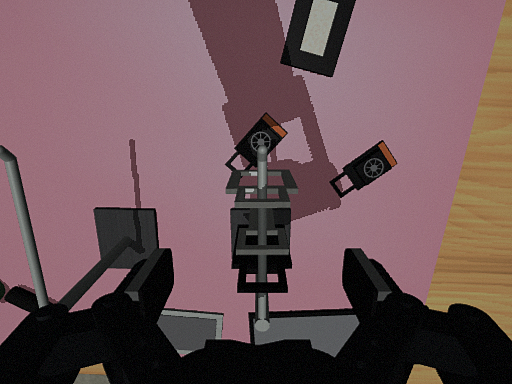

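The wrist view shows the three loops on the prong at (262,180), (262,205) and (262,280). The look-alike modules lie on the bench at (258,140) and (370,168). The frame loop measures (0.5335, 0.309), right under the tool, so I descend.

Request:
{"op": "play_rows", "data": {"steps": [[[0,0,30,0,0,0],[0,0,60,0,0,0],[0,0,90,0,0,0],[0,0,107,0,0,0],[0,0,107,0,0,0]]]}}

```text
time: 1.62
tool_pos: [0.5276, 0.3097, 0.1579]
tool_rot: [-0.005, -0.029, 1.0, -0.002]
contact_force: [-1.5, 0.4, -1.7]
gripper_width: 1.0
grasp_force: 0.0
```

Request:
{"op": "play_rows", "data": {"steps": [[[0,0,0,0,0,0],[0,0,0,0,0,0],[0,0,0,0,0,0],[0,0,0,0,0,0],[0,0,0,0,0,0],[0,0,0,0,0,0],[0,0,0,0,0,0],[0,0,0,0,0,0]]], "claw": -1}}

```text
time: 2.28
tool_pos: [0.5335, 0.3104, 0.167]
tool_rot: [0.002, -0.028, 1.0, 0.001]
contact_force: [-1.0, 1.3, 7.0]
gripper_width: 0.499
grasp_force: 60.5
```

Request:
{"op": "play_rows", "data": {"steps": [[[0,0,-8,0,0,0],[0,0,-15,0,0,0],[0,0,-15,0,0,0],[0,0,-15,0,0,0],[15,0,-15,0,0,0],[35,0,-15,0,0,0],[55,0,-15,0,0,0],[75,0,-15,0,0,0],[85,0,-15,0,0,0],[85,0,-15,0,0,0]]]}}

```text
time: 3.12
tool_pos: [0.4457, 0.3049, 0.1787]
tool_rot: [-0.001, -0.029, 1.0, -0.0]
contact_force: [-0.4, 0.3, -0.5]
gripper_width: 0.499
grasp_force: 60.8
```

Run:
```python
from h import *
s=manip.state();print(s["tool_pos"],s["contact_force"],s["gripper_width"])
snap("scene","s1")
a=cv2.imread("pics/s1.png")[100:260,200:380];cv2.imwrite("pics/s1c.png",cv2.resize(a,None,fx=3,fy=3))
# target: in front of the spare prong, tip x~.499
print("spare root est .667"); yaw=91.7
for dx,zz in ((-.205,.182),(-.070,.182)):
    go(.667+dx, .1120+(.067+dx)*np.tan(np.radians(1.68)), zz, yaw)
```

```text
[0.44570787 0.30487538 0.17869199] [-0.4309791   0.31039639 -0.46980441] 0.49890701004960597
spare root est .667
row [-3.8, -197.5, -2.9] [-0.01, 0.01, 1.57]
row [-138.8, -201.3, -2.9] [-0.01, 0.01, 1.57]
```

View pics/s1c.png

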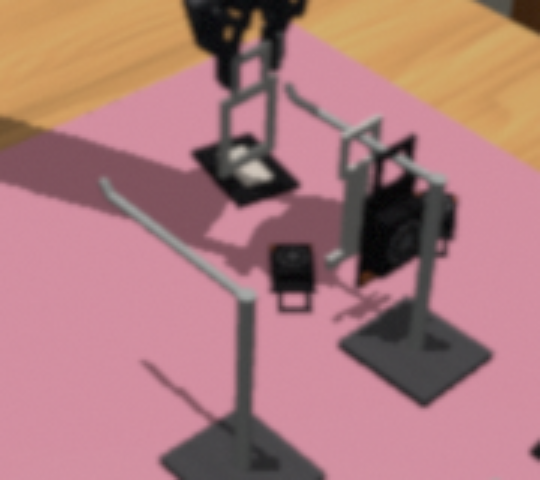

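The frame bracket is held by its loop in the gripper, clear of the crowded prong's tip. I carry it across in front of the spare hook.

Request:
{"op": "play_rows", "data": {"steps": [[[0,-15,-3,0,0,1.6],[0,-45,-3,0,0,1.6],[0,-80,-3,0,0,1.6],[-2,-115,-3,0,0,1.6],[-2,-150,-3,0,0,1.6],[-2,-180,-3,0,0,1.6],[-2,-193,-3,0,0,1.6],[-2,-197,-3,0,0,1.6],[-2,-197,-3,0,0,1.6],[-2,-197,-3,0,0,1.6]]]}}

```text
time: 4.0
tool_pos: [0.461, 0.1087, 0.1824]
tool_rot: [0.0, -0.014, 1.0, 0.0]
contact_force: [0.5, 0.3, -0.1]
gripper_width: 0.498
grasp_force: 61.0
```

```bash
cat > chk.py <<'E'
from h import *
import sys
snap("wrist",sys.argv[1]);z=ld(sys.argv[1]);P=z["P"];s=manip.state();t=s["tool_pos"]
print(t,s["time"],s["contact_force"],s["gripper_width"])
m=(abs(P[...,1]-t[1])<.018)&(abs(P[...,0]-t[0])<.02)&(P[...,2]>.12)&(P[...,2]<.25)
q=P[m]; print("bar top z",np.percentile(q[:,2],[50,90,97]).round(4), "x",q[q[:,2]>np.percentile(q[:,2],80)].mean(0).round(4))
m=(abs(P[...,1]-.111)<.03)&(P[...,0]>.505)&(P[...,0]<.665)&(P[...,2]>.183)&(P[...,2]<.2)
q=P[m];
if len(q)>30: k=np.polyfit(q[:,0],q[:,1],1);print("spare prong yaw",np.degrees(np.arctan(k[0])),"y at .46",np.polyval(k,.46),"y at .6",np.polyval(k,.6),q[:,2].mean())
m=(abs(P[...,1]-.111)<.03)&(P[...,0]>.47)&(P[...,2]>.17)&(P[...,2]<.22);print("x range",P[m][:,0].min(),P[m][:,0].max(),"tip z",P[m][P[m][:,0]<.51][:,2].max())
E
python3 chk.py w2
```

```text
[0.46082907 0.10904831 0.18232836] 4.05 [-0.48178253 -0.09531232 -0.43084189] 0.4997176974257208
bar top z [0.206  0.2128 0.2134] x [0.4602 0.1098 0.215 ]
spare prong yaw -2.489440732246428 y at .46 0.11112364849374158 y at .6 0.10503696662146574 0.18868615406894781
x range 0.4700061573778225 0.5197726677917434 tip z 0.21999927939256148
```

Request:
{"op": "play_rows", "data": {"steps": [[[-10,0,0,0,0,0],[-28,0,0,0,0,0],[-46,0,0,0,0,0],[-64,0,0,0,0,0],[-82,0,0,0,0,0],[-100,0,0,0,0,0],[-118,0,0,0,0,0],[-132,0,0,0,0,0],[-136,0,0,0,0,0],[-136,0,6,0,0,0],[-136,0,12,0,0,0],[-136,0,17,0,0,0]]]}}

```text
time: 5.05
tool_pos: [0.5959, 0.113, 0.1664]
tool_rot: [-0.0, -0.015, 1.0, 0.0]
contact_force: [-9.5, -0.4, 24.7]
gripper_width: 0.498
grasp_force: 63.5
```

Request:
{"op": "play_rows", "data": {"steps": [[[0,0,0,0,0,0],[0,0,0,0,0,0],[0,0,0,0,0,0],[0,0,0,0,0,0]]]}}

```text
time: 5.38
tool_pos: [0.5959, 0.113, 0.1669]
tool_rot: [0.0, -0.015, 1.0, 0.0]
contact_force: [-2.3, -0.0, 6.8]
gripper_width: 0.494
grasp_force: 61.8
```

Request:
{"op": "play_rows", "data": {"steps": [[[0,0,0,0,0,0],[0,0,0,0,0,0],[0,0,0,0,0,0],[0,0,0,0,0,0],[0,0,0,0,0,0],[0,0,0,0,0,0],[0,0,-25,0,0,0],[0,0,-60,0,0,0],[0,0,-105,0,0,0],[0,0,-105,0,0,0]]], "claw": 1}}

```text
time: 6.22
tool_pos: [0.5999, 0.1125, 0.28]
tool_rot: [0.007, -0.014, 1.0, 0.0]
contact_force: [0.6, 0.3, 1.9]
gripper_width: 0.995
grasp_force: 0.0
```

Run:
```python
from h import *
snap("wrist","w3");z=ld("w3");P=z["P"]
s=manip.state();print(s["tool_pos"],s["gripper_width"])
def bar(y0,x0,x1):
    m=(abs(P[...,1]-y0)<.03)&(abs(P[...,1]-y0)>.008)&(P[...,0]>x0)&(P[...,0]<x1)&(P[...,2]>.185)&(P[...,2]<.21)
    q=P[m]; print(len(q),q.mean(0).round(4),q.min(0).round(4),q.max(0).round(4))
    if len(q)>20: k=np.polyfit(q[:,1]-q[:,1].mean(),q[:,0],1); print("bar skew deg",np.degrees(np.arctan(k[0])).round(1))
bar(.112,.55,.64); bar(.311,.555,.59); bar(.314,.6,.63)
go(.5745,.3117,.262,93.2)
```

```text
[0.5994033  0.11244885 0.27777673] 1.000425107775629
336 [0.5957 0.1111 0.1954] [0.5929 0.0895 0.185 ] [0.5996 0.1335 0.1991]
bar skew deg -1.6
213 [0.5754 0.2941 0.1941] [0.5729 0.2887 0.1851] [0.5788 0.303  0.1989]
bar skew deg -5.5
268 [0.6117 0.3004 0.1938] [0.6078 0.2906 0.1854] [0.6157 0.3307 0.1995]
bar skew deg -5.0
row [19.4, 199.9, 15.6] [0.01, 0.68, -1.57]
```

Request:
{"op": "play_rows", "data": {"steps": [[[5,40,5,0,0,-1.6],[10,80,10,0,0.7,-2],[15,120,10,0,0.7,-2],[19,160,10,0,0.7,-2],[19,195,10,0,0.7,-2],[19,200,10,0,0.7,-2],[19,200,10,0,0.7,-2],[19,200,40,0,0.7,-2],[19,200,80,0,0.7,-2],[19,200,108,0,0.7,-2],[19,200,113,0,0.7,-2],[19,200,113,0,0.7,-2]]]}}

```text
time: 7.27
tool_pos: [0.5702, 0.3095, 0.1538]
tool_rot: [-0.009, -0.031, 0.999, -0.001]
contact_force: [-0.4, 0.1, 0.6]
gripper_width: 1.004
grasp_force: 0.0
```

Request:
{"op": "play_rows", "data": {"steps": [[[0,0,0,0,0,0],[0,0,0,0,0,0]]]}}

```text
time: 7.43
tool_pos: [0.5736, 0.3117, 0.1605]
tool_rot: [-0.004, -0.031, 1.0, 0.001]
contact_force: [-0.4, 0.5, 0.3]
gripper_width: 0.996
grasp_force: 0.0
```

Request:
{"op": "play_rows", "data": {"steps": [[[0,0,-1,0,0,0],[0,0,-1,0,0,0],[0,0,-1,0,0,0],[0,0,-1,0,0,0],[0,0,-1,0,0,0],[0,0,-1,0,0,0],[0,0,-1,0,0,0],[0,0,-9,0,0,0],[0,0,-16,0,0,0],[0,0,-16,0,0,0],[0,0,-16,0,0,0],[0,0,-16,0,0,0]]], "claw": -1}}

```text
time: 8.43
tool_pos: [0.5717, 0.3116, 0.1729]
tool_rot: [-0.006, -0.032, 0.999, -0.0]
contact_force: [-0.4, 0.2, -1.2]
gripper_width: 0.501
grasp_force: 60.8
```

```bash
python3 chk.py w4 | head -2; python3 -c "
from h import *
go(.445,.3045,.182,93.2)"
```

```text
[0.57162135 0.31154551 0.17267802] 8.4833 [-0.34523959  0.27769926 -0.75301081] 0.5064108152485269
bar top z [0.2036 0.248  0.2492] x [0.5611 0.314  0.2478]
row [126.9, 1.0, -7.6] [-0.01, -0.76, 0.43]Traceback (most recent call last):
  File "chk.py", line 10, in <module>
    m=(abs(P[...,1]-.111)<.03)&(P[...,0]>.47)&(P[...,2]>.17)&(P[...,2]<.22);print("x range",P[m][:,0].min(),P[m][:,0].max(),"tip z",P[m][P[m][:,0]<.51][:,2].max())
                                                                                            ~~~~~~~~~~~~~^^
    return umr_minimum(a, axis, None, out, keepdims, initial, where)
ValueError: zero-size array to reduction operation minimum which has no identity
```

Run:
```python
from h import *
z=ld("w4");P=z["P"]
m=(abs(P[...,1]-.3117)<.02)&(P[...,0]>.545)&(P[...,0]<.595)&(P[...,2]>.192)&(P[...,2]<.235)
q=P[m];print(len(q));h,e=np.histogram(q[:,2],bins=np.arange(.192,.236,.002));print(list(zip(e.round(3),h)));
for a in e: 
    k=q[(q[:,2]>=a)&(q[:,2]<a+.002)]
    if len(k)>5: print(a.round(3),k.mean(0).round(4))
```

```text
2464
[(np.float64(0.192), np.int64(64)), (np.float64(0.194), np.int64(82)), (np.float64(0.196), np.int64(72)), (np.float64(0.198), np.int64(67)), (np.float64(0.2), np.int64(91)), (np.float64(0.202), np.int64(241)), (np.float64(0.204), np.int64(265)), (np.float64(0.206), np.int64(268)), (np.float64(0.208), np.int64(683)), (np.float64(0.21), np.int64(558)), (np.float64(0.212), np.int64(19)), (np.float64(0.214), np.int64(0)), (np.float64(0.216), np.int64(0)), (np.float64(0.218), np.int64(0)), (np.float64(0.22), np.int64(0)), (np.float64(0.222), np.int64(0)), (np.float64(0.224), np.int64(5)), (np.float64(0.226), np.int64(6)), (np.float64(0.228), np.int64(15)), (np.float64(0.23), np.int64(20)), (np.float64(0.232), np.int64(8))]
0.192 [0.5699 0.3196 0.193 ]
0.194 [0.5708 0.3174 0.195 ]
0.196 [0.5701 0.319  0.1971]
0.198 [0.5702 0.318  0.1991]
0.2 [0.5704 0.3185 0.2011]
0.202 [0.5714 0.3137 0.203 ]
0.204 [0.5715 0.3132 0.205 ]
0.206 [0.5715 0.3126 0.207 ]
0.208 [0.5735 0.3128 0.2094]
0.21 [0.5738 0.3117 0.2105]
0.212 [0.5635 0.3314 0.2129]
0.226 [0.5599 0.3312 0.2271]
0.228 [0.5599 0.3308 0.2291]
0.23 [0.56   0.3307 0.2311]
0.232 [0.5596 0.3307 0.2326]
```

Request:
{"op": "play_rows", "data": {"steps": [[[0,0,-2,0,0,0],[12,0,-3,0,-0.5,0.4],[30,0,-3,0,-0.5,0.4],[50,0,-3,0,-0.5,0.4],[70,0,-3,0,-0.5,0.4],[90,0,-3,0,-0.5,0.4],[110,0,-3,0,-0.5,0.4],[122,0,-3,0,-0.5,0.4],[126,0,-3,0,-0.5,0.4],[126,0,-3,0,-0.5,0.4]]]}}

```text
time: 9.32
tool_pos: [0.4456, 0.3037, 0.1778]
tool_rot: [-0.002, -0.028, 1.0, 0.0]
contact_force: [1.3, -0.0, -0.8]
gripper_width: 0.502
grasp_force: 60.9
```

Run:
```python
from h import *
s=manip.state();print(s["tool_pos"],s["contact_force"],s["gripper_width"])
for dx in (-.212,-.118):
    go(.667+dx, .1115+(.067+dx)*np.tan(np.radians(1.68)), .176, 91.7)
```

```text
[0.44563327 0.3036815  0.17779639] [ 1.34884777 -0.02444086 -0.80211718] 0.5022716757553132
row [1.8, -196.6, 1.8] [0.01, -0.2, 1.56]
row [-92.2, -199.2, 1.4] [0.01, -0.2, 1.56]
```

Request:
{"op": "play_rows", "data": {"steps": [[[0,-15,1,0,0,1.6],[0,-45,1,0,0,1.6],[0,-80,1,0,0,1.6],[1,-115,1,0,0,1.6],[1,-150,1,0,0,1.6],[1,-180,1,0,0,1.6],[1,-193,1,0,0,1.6],[1,-196,1,0,0,1.6],[1,-196,1,0,0,1.6],[1,-196,1,0,0,1.6],[1,-196,1,0,0,1.6]]]}}

```text
time: 10.23
tool_pos: [0.4565, 0.1088, 0.1768]
tool_rot: [-0.002, -0.015, 1.0, 0.0]
contact_force: [-0.4, -0.5, -1.1]
gripper_width: 0.504
grasp_force: 61.2
```

Run:
```python
from h import *
snap("wrist","w5");s=manip.state();print(s["tool_pos"],s["contact_force"],s["gripper_width"])
z=ld("w5");P=z["P"];t=s["tool_pos"]
m=(abs(P[...,1]-t[1])<.02)&(abs(P[...,0]-t[0])<.02)&(P[...,2]>.2)&(P[...,2]<.225)
q=P[m];print(np.percentile(q[:,2],[50,90]),q.mean(0))
```

```text
[0.4563883  0.10886417 0.17678304] [ 0.13362136 -0.20792175 -0.54872958] 0.5038158452019921
[0.21280593 0.21448628] [0.45728349 0.10986774 0.21121584]
```

Request:
{"op": "play_rows", "data": {"steps": [[[-8,0,0,0,0,0],[-24,0,0,0,0,0],[-40,0,0,0,0,0],[-58,0,0,0,0,0],[-76,0,0,0,0,0],[-89,0,0,0,0,0],[-93,0,0,0,0,0],[-93,0,5,0,0,0],[-93,0,10,0,0,0],[-93,0,15,0,0,0],[-93,0,16,0,0,0],[-93,0,16,0,0,0]]]}}

```text
time: 11.28
tool_pos: [0.5485, 0.1107, 0.1602]
tool_rot: [-0.002, -0.014, 1.0, 0.0]
contact_force: [0.3, 0.1, -0.5]
gripper_width: 0.506
grasp_force: 61.5
```

Request:
{"op": "play_rows", "data": {"steps": [[[0,0,0,0,0,0],[0,0,0,0,0,0],[0,0,0,0,0,0],[0,0,0,0,0,0],[0,0,0,0,0,0],[0,0,0,0,0,0],[0,0,-25,0,0,0],[0,0,-60,0,0,0],[0,0,-105,0,0,0],[0,0,-105,0,0,0]]], "claw": 1}}

```text
time: 12.12
tool_pos: [0.5531, 0.1108, 0.275]
tool_rot: [0.005, -0.014, 1.0, 0.0]
contact_force: [0.8, 1.1, 2.4]
gripper_width: 0.998
grasp_force: 0.0
```

Run:
```python
from h import *
snap("wrist","w6");z=ld("w6");P=z["P"]
s=manip.state();print(s["tool_pos"],s["gripper_width"],s["contact_force"])
def bar(y0,x0,x1):
    m=(abs(P[...,1]-y0)<.03)&(abs(P[...,1]-y0)>.008)&(P[...,0]>x0)&(P[...,0]<x1)&(P[...,2]>.185)&(P[...,2]<.21)
    q=P[m]; 
    if len(q)>20: print(len(q),q.mean(0).round(4),q.min(0).round(4),q.max(0).round(4))
bar(.112,.575,.64);bar(.111,.52,.575); bar(.314,.6,.63)
go(.613,.3142,.265,93.2)
```

```text
[0.55254154 0.11075552 0.2726697 ] 0.9997308634864875 [ 0.02648695 -0.18847422  0.42080138]
357 [0.5952 0.1113 0.1946] [0.5928 0.0894 0.1856] [0.5992 0.1333 0.1989]
347 [0.5503 0.1087 0.1955] [0.5478 0.0874 0.1854] [0.5543 0.1314 0.1991]
380 [0.6109 0.3091 0.1935] [0.6076 0.2904 0.185 ] [0.6165 0.336  0.1981]
row [-66.2, 201.6, 8.3] [0.02, 0.47, -1.57]
```

View pics/w6.png

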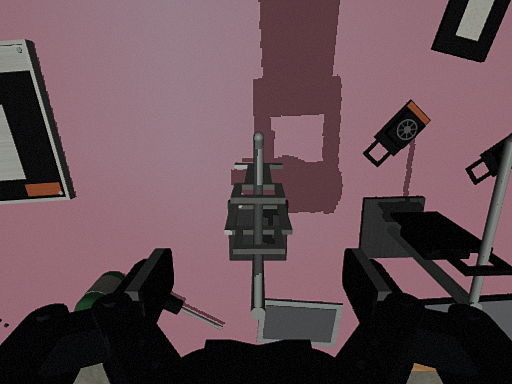

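Both brackets hang on the spare prong, at about (258,170) and (258,250) in the wrist view. The module is left alone on the crowded hook on the right, at (440,240). Next is the module, pinched near the top of its loop.

Request:
{"op": "play_rows", "data": {"steps": [[[-10,40,0,0,0,-1.6],[-25,80,0,0,0.5,-1.6],[-40,120,5,0,0.5,-1.6],[-55,160,8,0,0.5,-1.6],[-65,195,8,0,0.5,-1.6],[-65,201,8,0,0.5,-1.6],[-65,201,8,0,0.5,-1.6],[-65,201,40,0,0.5,-1.6],[-65,201,75,0,0.5,-1.6],[-65,201,94,0,0.5,-1.6],[-65,201,96,0,0.5,-1.6],[-65,201,96,0,0.5,-1.6]]]}}

```text
time: 13.17
tool_pos: [0.6073, 0.3116, 0.1672]
tool_rot: [-0.008, -0.028, 1.0, -0.001]
contact_force: [1.1, -1.0, 0.5]
gripper_width: 0.994
grasp_force: 0.0
```

Request:
{"op": "play_rows", "data": {"steps": [[[0,0,0,0,0,0],[0,0,0,0,0,0],[0,0,0,0,0,0],[0,0,0,0,0,0]]]}}

```text
time: 13.5
tool_pos: [0.6095, 0.3136, 0.1715]
tool_rot: [-0.005, -0.028, 1.0, 0.0]
contact_force: [-1.0, 0.3, -0.5]
gripper_width: 0.998
grasp_force: 0.0
```

Run:
```python
from h import *
snap("wrist","w7");z=ld("w7");P=z["P"]
s=manip.state();print(s["tool_pos"],s["gripper_width"],s["contact_force"])
m=(abs(P[...,1]-.314)<.03)&(abs(P[...,1]-.314)>.008)&(P[...,0]>.595)&(P[...,0]<.63)&(P[...,2]>.185)&(P[...,2]<.205)
q=P[m];print(len(q),q.mean(0).round(4),q.min(0).round(4),q.max(0).round(4))
go(.613,.3142,.176,93.2)
```

```text
[0.60920908 0.31354494 0.17095396] 1.0042870387094485 [-0.31982982 -0.31296363 -0.1844218 ]
1225 [0.6105 0.3139 0.1945] [0.6075 0.2918 0.185 ] [0.616  0.3361 0.199 ]
row [-3.8, 0.4, -5.1] [0.06, -0.56, 0.03]
```

Request:
{"op": "play_rows", "data": {"steps": [[[-2,0,-6,0,0,0],[-2,0,-6,0,0,0],[-2,0,-6,0,0,0],[-2,0,-6,0,0,0],[-2,0,-6,0,0,0],[-2,0,-6,0,0,0],[-2,0,-6,0,0,0],[-2,0,-6,0,0,0]]], "claw": -1}}

```text
time: 14.22
tool_pos: [0.6114, 0.3134, 0.1763]
tool_rot: [-0.005, -0.028, 1.0, 0.0]
contact_force: [1.9, -0.9, 5.1]
gripper_width: 0.492
grasp_force: 60.4
```

Request:
{"op": "play_rows", "data": {"steps": [[[0,0,-5,0,0,0],[0,0,-10,0,0,0],[0,0,-15,0,0,0],[0,0,-15,0,0,0],[0,0,-15,0,0,0],[0,0,-15,0,0,0]]]}}

```text
time: 14.72
tool_pos: [0.6104, 0.3134, 0.1898]
tool_rot: [-0.007, -0.028, 1.0, -0.0]
contact_force: [0.4, 0.6, -1.4]
gripper_width: 0.49
grasp_force: 60.7
```

Run:
```python
from h import *
snap("wrist","w8");s=manip.state();print(s["tool_pos"],s["contact_force"],s["gripper_width"],s["grasp_force"])
z=ld("w8");P=z["P"];t=s["tool_pos"]
m=(abs(P[...,1]-t[1])<.018)&(abs(P[...,0]-t[0])<.015)&(P[...,2]>.2)&(P[...,2]<.225)
q=P[m];print(np.percentile(q[:,2],[50,90]),q.mean(0))
go(.44,.3035,.191,93.2)
```

```text
[0.61042478 0.31338119 0.18965998] [-0.65853468  0.79627267 -0.4086252 ] 0.4868623421291688 60.744102001190186
[0.20995599 0.21106972] [0.6103038  0.31335895 0.2086392 ]
row [170.7, -0.2, 0.9] [-0.0, -0.76, 0.03]
```

Request:
{"op": "play_rows", "data": {"steps": [[[0,0,-2,0,0,0],[10,0,-2,0,-0.5,0],[26,0,-2,0,-0.5,0],[44,0,-2,0,-0.5,0],[62,0,-2,0,-0.5,0],[80,0,-2,0,-0.5,0],[98,0,-2,0,-0.5,0],[116,0,-2,0,-0.5,0],[134,0,-2,0,-0.5,0],[152,0,-2,0,-0.5,0],[168,0,-2,0,-0.5,0],[170,0,-2,0,-0.5,0]]]}}

```text
time: 15.77
tool_pos: [0.439, 0.3039, 0.1942]
tool_rot: [-0.002, -0.029, 1.0, 0.0]
contact_force: [0.4, 0.8, -1.9]
gripper_width: 0.488
grasp_force: 60.8
```

Run:
```python
from h import *
s=manip.state();print(s["tool_pos"],s["contact_force"],s["gripper_width"],s["grasp_force"])
snap("top","t2");snap("scene","s2");a=ld("s2")["im"]
print(proj(ld("s2"),s["tool_pos"]))
u,v=proj(ld("s2"),s["tool_pos"]).astype(int)
c=a[max(0,v-70):v+90,max(0,u-90):u+90];cv2.imwrite("pics/s2c.png",cv2.resize(c,None,fx=3,fy=3))
for x,y,z in((.44,-.05,.19),(.50,-.06,.125)): go(x,y,z,88)
```

```text
[0.43895162 0.30388386 0.19419224] [ 0.44399677  0.80884141 -1.94705537] 0.48790830901235954 60.827507972717285
[280.91322927 120.78611506]
row [21.1, -353.3, 4.5] [0.02, -0.15, 5.26]
row [-38.4, -366.8, 69.3] [0.02, -0.15, 5.26]
```

View pics/s2c.png

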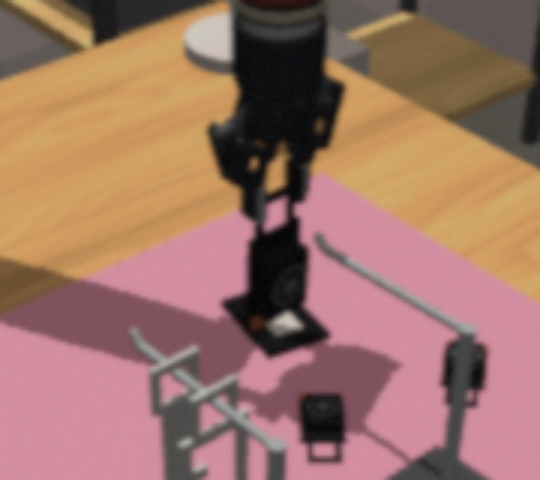

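The module hangs vertically from the fingers and is clear of the hook. I carry it to the free strip.

Request:
{"op": "play_rows", "data": {"steps": [[[5,-15,0,0,0,0],[8,-45,0,0,0,-1],[8,-82,0,0,0,-2],[5,-120,0,0,0,-2.3],[0,-160,0,0,0,-2.3],[0,-200,0,0,0,-2.3],[0,-240,0,0,0,-2.3],[-10,-280,0,0,0,-2.3],[-20,-315,0,0,0,-2.3],[-30,-342,0,0,0,-2.3],[-38,-354,0,0,0,-2.3],[-38,-354,0,0,0,-2.3]]]}}

```text
time: 16.87
tool_pos: [0.5008, -0.0508, 0.1945]
tool_rot: [-0.001, -0.046, 0.999, -0.0]
contact_force: [-0.7, 1.2, -0.9]
gripper_width: 0.491
grasp_force: 61.1
```

Run:
```python
from h import *
s=manip.state();print(s["tool_pos"],s["tool_rot"],s["contact_force"],s["gripper_width"],s["joint_pos"])
t=ld("top0");P=t["P"]
# laptop outline: free strip / yaw
m=((P[...,2]>.007)&(P[...,2]<.025)).astype(np.uint8);m[:,:330]=0;m[:,466:]=0;m[:170]=0;m[275:]=0
m=cv2.morphologyEx(m,cv2.MORPH_CLOSE,np.ones((9,9)));m=cv2.morphologyEx(m,cv2.MORPH_OPEN,np.ones((5,5)))
r=cv2.minAreaRect(max(cv2.findContours(m,0,1)[0],key=cv2.contourArea))
b=np.array([ray(t,*p,.012) for p in cv2.boxPoints(r)]);print(r,b.round(4).tolist())
for i in range(4): d=b[(i+1)%4]-b[i];print(np.linalg.norm(d).round(4),np.degrees(np.arctan2(d[1],d[0])).round(2))
```

```text
[ 0.50077342 -0.05081607  0.19447227] [-1.23730486e-03 -4.59559697e-02  9.98942597e-01 -4.54312514e-04] [-0.7393535   1.17513248 -0.90438256] 0.4905740767699362 [-2.48191008e-01 -2.17267249e-01  1.92896637e+00 -1.60249164e-03
  1.43199858e+00 -1.91070836e+00]
((402.95904541015625, 222.0033721923828), (79.29777526855469, 111.55937194824219), 85.28524017333984) [[0.6227, -0.16, 0.012], [0.653, -0.4662, 0.012], [0.4378, -0.4821, 0.012], [0.4091, -0.1786, 0.012]]
0.3077 -84.35
0.2158 -175.78
0.3049 95.39
0.2144 4.96
```

Request:
{"op": "play_rows", "data": {"steps": [[[0,0,10,0,-7,0],[0,0,25,0,-14,0],[0,0,42,0,-21,0],[0,0,60,0,-28,0],[0,0,76,0,-35,0],[1,0,86,0,-35,0],[2,0,94,0,-35,0],[3,0,100,0,-35,0],[3,0,104,0,-35,0],[3,0,104,0,-35,0],[3,0,104,0,-35,0]]]}}

```text
time: 17.78
tool_pos: [0.4987, -0.0485, 0.0939]
tool_rot: [0.301, -0.047, 0.953, 0.014]
contact_force: [-0.9, -0.7, 2.4]
gripper_width: 0.489
grasp_force: 61.6
```

```bash
cat > lay.py <<'E'
from h import *
s=manip.state();print(s["time"],s["tool_pos"],s["contact_force"],s["gripper_width"])
R0=rot(s["tool_rot"]);p0=s["tool_pos"];print("tilt",np.degrees(np.arctan2(R0[0,2],-R0[2,2])))
snap("scene","lay%d"%int(s["time"]*10));z=ld("lay%d"%int(s["time"]*10))
yaw=np.radians(5.3);f=np.array([np.cos(yaw),np.sin(yaw),0])
base=np.array([.560,-.0508+(.06)*np.sin(yaw),0]) # bottom edge
def tgt(phi,th,L=.121):
    a,t=np.radians(phi),np.radians(th)
    C=base-f*L*np.sin(t)+np.array([0,0,L*np.cos(t)])
    T=C+.0125*(f*np.sin(a)-np.array([0,0,np.cos(a)]))
    zz=f*np.sin(a)-np.array([0,0,np.cos(a)]);yy=np.cross([0,0,1],f)
    M=np.stack([np.cross(yy,zz),yy,zz],1)
    print(phi,th,T.round(4),"row",(R0.T@(T-p0)*1000).round(1).tolist(),np.degrees(R.from_matrix(R0.T@M).as_rotvec()).round(1).tolist())
for a in((35,40),(35,50),(25,65),(20,70),(10,78),(0,82),(0,84)): tgt(*a)
E
python3 lay.py
```

```text
17.7833 [ 0.49868965 -0.04852617  0.09389786] [-0.90428868 -0.69712276  2.39730178] 0.4892331398627592
tilt 34.89815250401693
35 40 [ 0.4897 -0.0518  0.0825] row [14.2, -2.3, 4.1] [0.1, 0.0, 0.3]
35 50 [ 0.4748 -0.0532  0.0675] row [34.9, -2.2, 7.7] [0.1, 0.0, 0.3]
25 65 [ 0.4561 -0.0549  0.0398] row [66.3, -2.1, 19.6] [0.0, 10.0, 0.3]
20 70 [ 0.451  -0.0554  0.0296] row [76.3, -2.1, 25.0] [0.0, 15.0, 0.3]
10 78 [ 0.4443 -0.056   0.0128] row [91.4, -2.0, 34.9] [0.0, 25.0, 0.3]
0 82 [ 0.4407 -0.0563  0.0043] row [99.3, -2.0, 39.8] [-0.0, 35.0, 0.3]
0 84 [ 4.402e-01 -5.640e-02  1.000e-04] row [102.1, -1.9, 42.9] [-0.0, 35.0, 0.3]
```

Request:
{"op": "play_rows", "data": {"steps": [[[7,0,2,0,0,0],[14,0,4,0,0,0],[21,0,5,0,0,0],[28,0,6,0,0,0],[35,0,8,0,0,0],[35,0,8,0,0,0]]]}}

```text
time: 18.33
tool_pos: [0.4741, -0.0517, 0.0673]
tool_rot: [0.302, -0.046, 0.952, 0.013]
contact_force: [-6.7, -2.8, 10.1]
gripper_width: 0.491
grasp_force: 66.3
```

```bash
python3 lay.py
python3 - <<'E'
from h import *
import glob
f=sorted(glob.glob("lay*.npz"))[-1][:-4];z=ld(f);u,v=proj(z,[.51,-.05,.05]).astype(int);print(f,u,v)
c=z["im"][max(0,v-70):v+60,max(0,u-80):u+80];cv2.imwrite("pics/layc.png",cv2.resize(c,None,fx=4,fy=4))
E
```

```text
18.3333 [ 0.4740916  -0.05172935  0.06729038] [-6.74845611 -2.77953534 10.12649437] 0.49122626716561424
tilt 35.05407972721961
35 40 [ 0.4897 -0.0518  0.0825] row [-21.4, -1.6, -3.4] [-0.1, 0.2, 0.2]
35 50 [ 0.4748 -0.0532  0.0675] row [-0.6, -1.5, 0.2] [-0.1, 0.2, 0.2]
25 65 [ 0.4561 -0.0549  0.0398] row [30.7, -1.4, 12.0] [-0.1, 10.2, 0.2]
20 70 [ 0.451  -0.0554  0.0296] row [40.7, -1.3, 17.4] [-0.1, 15.2, 0.2]
10 78 [ 0.4443 -0.056   0.0128] row [55.9, -1.2, 27.2] [-0.1, 25.2, 0.2]
0 82 [ 0.4407 -0.0563  0.0043] row [63.8, -1.2, 32.1] [-0.2, 35.2, 0.2]
0 84 [ 4.402e-01 -5.640e-02  1.000e-04] row [66.6, -1.2, 35.2] [-0.2, 35.2, 0.2]
lay183 184 237
```

View pics/layc.png

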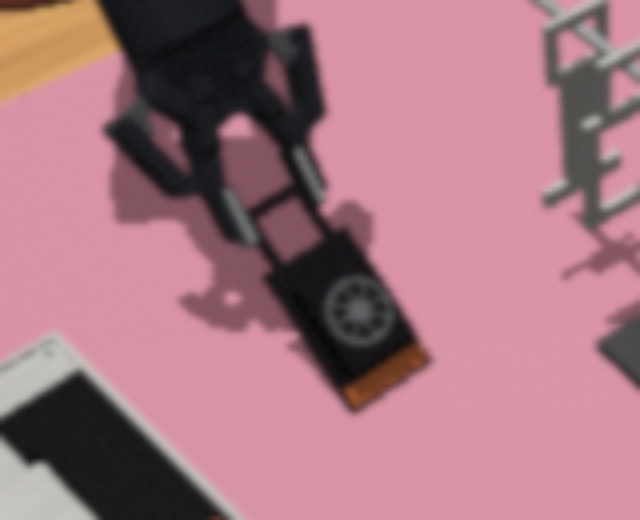

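The module's lower end is on the bench and it pivots in the fingers, blower up. I continue the arc.

Request:
{"op": "play_rows", "data": {"steps": [[[8,0,3,0,2.5,0],[16,0,6,0,5,0],[24,0,9,0,7.5,0],[31,-1,12,0,10,0],[36,-1,15,0,12.5,0],[41,-1,17,0,15,0],[46,-1,20,0,18.5,0],[51,-1,24,0,22,0],[56,-1,27,0,25,0],[60,-1,29.5,0,30,0],[64,-1,32,0,35,0],[64,-1,32,0,35,0]]]}}

```text
time: 19.38
tool_pos: [0.4405, -0.0547, 0.0015]
tool_rot: [-0.002, -0.049, 0.999, -0.0]
contact_force: [0.6, -0.5, 1.8]
gripper_width: 0.491
grasp_force: 60.3
```

```bash
python3 lay.py
python3 - <<'E'
from h import *
import glob
f=sorted(glob.glob("lay*.npz"))[-1][:-4];z=ld(f);P=z["P"]
m=(abs(P[...,1]+.05)<.05)&(P[...,0]>.46)&(P[...,0]<.60)&(P[...,2]>.004)&(z["im"].max(2)<90)
q=P[m]
for a in np.arange(.46,.6,.01):
    k=q[abs(q[:,0]-a)<.005]
    if len(k)>5: print(a.round(3),len(k),k[:,1].min().round(3),k[:,1].max().round(3),np.percentile(k[:,2],[10,50,95]).round(3))
E
```

```text
19.3833 [ 0.44045666 -0.05469226  0.00150872] [ 0.62110946 -0.5291275   1.76318383] 0.4909561685722131
tilt -0.2130804794207146
35 40 [ 0.4897 -0.0518  0.0825] row [-49.0, -2.0, -81.1] [0.1, -35.2, 0.3]
35 50 [ 0.4748 -0.0532  0.0675] row [-34.1, -1.9, -66.2] [0.1, -35.2, 0.3]
25 65 [ 0.4561 -0.0549  0.0398] row [-15.4, -1.8, -38.4] [0.0, -25.2, 0.3]
20 70 [ 0.451  -0.0554  0.0296] row [-10.4, -1.7, -28.2] [0.0, -20.2, 0.3]
10 78 [ 0.4443 -0.056   0.0128] row [-3.7, -1.7, -11.4] [-0.0, -10.2, 0.3]
0 82 [ 0.4407 -0.0563  0.0043] row [-0.1, -1.7, -2.8] [-0.0, -0.2, 0.3]
0 84 [ 4.402e-01 -5.640e-02  1.000e-04] row [0.4, -1.6, 1.4] [-0.0, -0.2, 0.3]
0.46 235 -0.1 -0.018 [0.098 0.201 0.304]
0.47 933 -0.1 -0.0 [0.151 0.223 0.302]
0.48 735 -0.083 -0.0 [0.14  0.244 0.303]
0.49 221 -0.082 -0.005 [0.261 0.287 0.306]
0.5 105 -0.08 -0.013 [0.018 0.037 0.294]
0.51 92 -0.079 -0.025 [0.015 0.034 0.038]
0.52 79 -0.077 -0.025 [0.016 0.034 0.037]
0.53 77 -0.077 -0.024 [0.014 0.032 0.035]
0.54 96 -0.077 -0.025 [0.015 0.031 0.035]
0.55 145 -0.075 -0.017 [0.01  0.026 0.031]
0.56 45 -0.073 -0.024 [0.01  0.021 0.03 ]
0.57 12 -0.072 -0.019 [0.005 0.007 0.01 ]
```

Request:
{"op": "play_rows", "data": {"steps": [[[0,0,0,0,0,0],[0,0,0,0,0,0],[0,0,0,0,0,0],[0,0,0,0,0,0],[0,0,0,0,0,0],[0,0,0,0,0,0],[0,0,-20,0,0,0],[0,0,-55,0,0,0],[-20,0,-95,0,0,0],[-50,0,-100,0,0,0],[-50,0,-100,0,0,0],[-50,0,-100,0,0,0]]], "claw": 1}}

```text
time: 20.43
tool_pos: [0.4892, -0.0496, 0.1019]
tool_rot: [-0.001, -0.049, 0.999, -0.0]
contact_force: [-0.8, -0.0, -0.1]
gripper_width: 1.004
grasp_force: 0.0
```

```bash
cat > mod.py <<'E'
from h import *
import sys
snap("wrist",sys.argv[1]);z=ld(sys.argv[1]);P=z["P"];im=z["im"];s=manip.state();t=s["tool_pos"]
print(s["time"],t,s["contact_force"],s["gripper_width"])
# blower top
m=((P[...,2]>.020)&(P[...,2]<.030)&(abs(P[...,1]+.053)<.05)&(abs(P[...,0]-.51)<.07)).astype(np.uint8)
m=cv2.morphologyEx(m,cv2.MORPH_OPEN,np.ones((3,3)))
n,l,st,c=cv2.connectedComponentsWithStats(m);i=1+np.argmax(st[1:,4])
q=P[l==i];r=cv2.minAreaRect(q[:,:2].astype(np.float32)*1000);print("blower",len(q),np.round(r[0],1),np.round(r[1],1),round(r[2],1),np.median(q[:,2]).round(4))
m=((P[...,2]>.0015)&(P[...,2]<.03)&(im.max(2)<100)|((P[...,2]>.003)&(P[...,2]<.03)))&(abs(P[...,1]+.053)<.06)&(abs(P[...,0]-.49)<.11)
m=cv2.morphologyEx(m.astype(np.uint8),cv2.MORPH_OPEN,np.ones((3,3)))
n,l,st,c=cv2.connectedComponentsWithStats(m);i=1+np.argmax(st[1:,4]);q=P[l==i]
r=cv2.minAreaRect(q[:,:2].astype(np.float32)*1000);print("whole",len(q),np.round(r[0],1),np.round(r[1],1),round(r[2],1),q.min(0).round(3),q.max(0).round(3))
E
python3 mod.py m1
```

```text
20.4833 [ 0.48745114 -0.04936837  0.10040296] [-0.34658691  1.09285686 -0.43971792] 1.0052061195068829
blower 3731 [522.5 -48.2] [59.3 48.1] 5.4 0.0248
whole 7838 [504.4 -49.8] [134.2  61.2] 5.3 [ 0.436 -0.082  0.002] [ 0.573 -0.015  0.028]
```

View pics/m1.png

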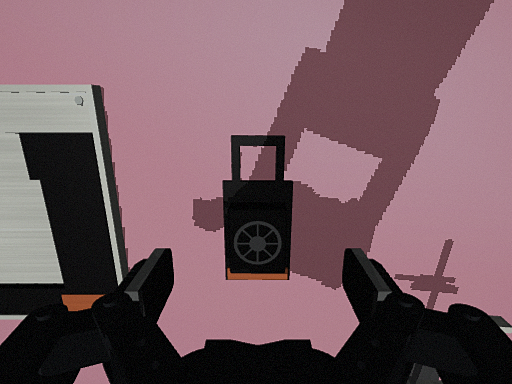

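The module lies flat on the bench, blower up, blower centre at pixel (258,240), released. I grasp the blower housing next.

```bash
python3 -c "
from h import *
go(.523,-.048,.010,95.3)"
```

```text
row [-35.9, -2.1, 90.3] [0.04, -0.24, 0.25]
```

Request:
{"op": "play_rows", "data": {"steps": [[[-18,-1,0,0,0,0],[-36,-2,0,0,0,0],[-36,-2,25,0,0,0],[-36,-2,50,0,0,0],[-36,-2,70,0,0,0],[-36,-2,80,0,0,0],[-36,-2,86,0,0,0],[-36,-2,88,0,0,0],[-36,-2,89,0,0,0],[-36,-2,89,0,0,0],[-36,-2,89,0,0,0]]]}}

```text
time: 21.4
tool_pos: [0.5243, -0.0482, 0.0128]
tool_rot: [-0.001, -0.048, 0.999, -0.0]
contact_force: [-0.4, 0.3, 0.6]
gripper_width: 1.0
grasp_force: 0.0
```

```bash
python3 -c "
from h import *
print(manip.state()['tool_pos'],manip.state()['contact_force'])
go(.523,-.048,.010,95.3)"
```

```text
[ 0.52430586 -0.04823909  0.01276048] [-0.44761355  0.26901095  0.64559118]
row [1.3, 0.4, 2.8] [-0.02, -0.07, 0.23]
```

Request:
{"op": "play_rows", "data": {"steps": [[[1,0,2,0,0,0],[1,0,2,0,0,0],[1,0,2,0,0,0],[1,0,2,0,0,0],[1,0,2,0,0,0],[1,0,2,0,0,0],[1,0,2,0,0,0],[1,0,2,0,0,0]]], "claw": -1}}

```text
time: 22.07
tool_pos: [0.523, -0.0482, 0.0102]
tool_rot: [-0.001, -0.048, 0.999, -0.0]
contact_force: [-0.3, -0.0, 5.3]
gripper_width: 0.541
grasp_force: 64.1
```

Request:
{"op": "play_rows", "data": {"steps": [[[0,0,-5,0,0,0],[0,0,-15,0,0,0],[0,0,-35,0,0,0],[0,0,-60,0,0,0],[0,0,-80,0,0,0],[0,0,-90,0,0,0],[0,0,-90,0,0,0],[0,0,-90,0,0,0]]]}}

```text
time: 22.73
tool_pos: [0.5225, -0.0481, 0.0994]
tool_rot: [-0.002, -0.048, 0.999, 0.0]
contact_force: [-0.1, -0.0, -1.5]
gripper_width: 0.542
grasp_force: 63.5
```

Run:
```python
from h import *
s=manip.state();print(s["time"],s["tool_pos"],s["contact_force"],s["gripper_width"],s["grasp_force"])
snap("wrist","b0")   # sees module & bay side
t=ld("top0");P=t["P"];im=t["im"]
# bay from top: bright pixels inside, split into wide part and slot, corners by plane ray at z=.004
m=((im.min(2)>150)).astype(np.uint8);m[:,:360]=0;m[:,400:]=0;m[:193]=0;m[251:]=0
yl=np.radians(5.2);f=np.array([np.cos(yl),np.sin(yl)]);g=np.array([-f[1],f[0]])
v,u=np.nonzero(m);q=np.array([ray(t,a,b,.004)[:2] for a,b in zip(u,v)])
A=q@f;B=q@g
for a in np.arange(A.min(),A.max(),.006):
    k=(A>=a)&(A<a+.006);print((a+.003).round(4),k.sum(),B[k].min().round(4),B[k].max().round(4))
print(A.min(),A.max())
```

```text
22.7333 [ 0.52247211 -0.04807339  0.09940122] [-0.10561083 -0.04677067 -1.53934606] 0.5416059087121725 63.47185134887695
0.4263 29 -0.3533 -0.301
0.4323 35 -0.3318 -0.285
0.4383 40 -0.3326 -0.2853
0.4443 40 -0.3328 -0.2858
0.4503 38 -0.3308 -0.2863
0.4563 37 -0.3313 -0.287
0.4623 39 -0.3318 -0.2847
0.4683 47 -0.3381 -0.2773
0.4743 50 -0.3386 -0.2775
0.4803 52 -0.3391 -0.278
0.4863 51 -0.3396 -0.2785
0.4923 49 -0.3399 -0.2765
0.4983 51 -0.3381 -0.277
0.5043 52 -0.3386 -0.2774
0.5103 51 -0.3391 -0.2779
0.5163 51 -0.3396 -0.2784
0.5223 51 -0.3401 -0.2764
0.5283 49 -0.3381 -0.2769
0.5343 52 -0.3386 -0.2774
0.5403 51 -0.3391 -0.2779
0.5463 51 -0.3397 -0.2784
0.5523 52 -0.3399 -0.2761
0.5583 48 -0.3379 -0.2768
0.5643 52 -0.3387 -0.2773
0.5703 25 -0.3389 -0.2778
0.42333118851792895 0.5706749252434086
```

Request:
{"op": "play_rows", "data": {"steps": [[[5,-25,-10,0,0,0],[15,-60,-20,0,0,0],[20,-90,-20,0,0,0],[20,-100,-20,0,0,0],[20,-100,-20,0,0,0],[20,-100,-20,0,0,0]]]}}

```text
time: 23.28
tool_pos: [0.5114, -0.1491, 0.1176]
tool_rot: [-0.003, -0.048, 0.999, 0.001]
contact_force: [-0.3, 0.3, -1.3]
gripper_width: 0.542
grasp_force: 63.4
```

```bash
cat > bay.py <<'E'
from h import *
import sys
snap("wrist",sys.argv[1]);z=ld(sys.argv[1]);P=z["P"];im=z["im"];s=manip.state();print(s["time"],s["tool_pos"],s["grasp_force"])
yl=np.radians(5.2);f=np.array([np.cos(yl),np.sin(yl)]);g=np.array([-f[1],f[0]])
c=np.array([.5442,-.2583]);A=(P[...,:2]-c)@f;B=(P[...,:2]-c)@g
m=(abs(A)<.11)&(abs(B)<.05)&(P[...,2]<.0085)&(P[...,2]>-.01)&(im.min(2)>110)
print(m.sum(),np.median(P[m][:,2]))
for a in np.arange(-.1,.07,.01):
    k=m&(abs(A-a)<.003)
    if k.sum()>5: print(a.round(3),k.sum(),np.percentile(B[k],[1,99]).round(4))
k=m&(abs(B)<.02);print("A range",np.percentile(A[k],[.5,99.5]))
E
python3 bay.py b1
```

```text
23.3333 [ 0.51154533 -0.14850108  0.11776481] 63.44373106956482
9715 0.004602131894026973
-0.09 165 [-0.0276  0.0207]
-0.08 398 [-0.0275  0.0205]
-0.07 396 [-0.0275  0.0207]
-0.06 359 [-0.0273  0.0202]
-0.05 448 [-0.0349  0.0285]
-0.04 484 [-0.0351  0.0288]
-0.03 437 [-0.035   0.0291]
-0.02 445 [-0.0347  0.0289]
-0.01 425 [-0.035   0.0294]
-0.0 417 [-0.0349  0.0292]
0.01 414 [-0.0346  0.0294]
0.02 390 [-0.0345  0.029 ]
0.03 394 [-0.0348  0.029 ]
0.04 366 [-0.0344  0.0292]
0.05 322 [-0.0346  0.0289]
A range [-0.08922122  0.0516184 ]
```

View pics/b1.png

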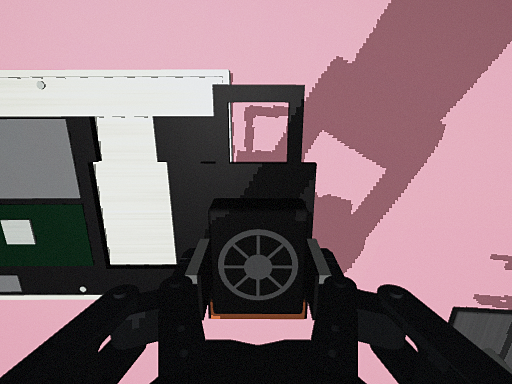

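The wrist view shows the module held level at (258,220) and the white bay at (95–175,117–265). I check the held pose and plan the insertion.

Run:
```python
from h import *
z=ld("b1");P=z["P"];t=manip.state()["tool_pos"]
m=(P[...,2]>t[2]-.012)&(P[...,2]<t[2]-.001)&(abs(P[...,1]-t[1])<.04)&(abs(P[...,0]-t[0])<.11)
q=P[m];print(len(q),np.median(q[:,2])-t[2])
for a in np.arange(-.1,.0,.012):
    k=q[abs(q[:,0]-t[0]-a)<.004]
    if len(k)>8: print(a.round(3),(np.percentile(k[:,1],[1,99])-t[1]).round(4),np.median(k[:,2]-t[2]).round(4))
print("min x rel",(q[:,0].min()-t[0]).round(4))
go(.5443,-.2598,.118,95.2);go(.5443,-.2598,.014,95.2)
```

```text
8819 -0.004661900698705576
-0.088 [-0.0168  0.0123] -0.0046
-0.076 [-0.0305  0.0131] -0.0046
-0.064 [-0.0296  0.0142] -0.0047
-0.052 [-0.0284  0.0232] -0.0048
-0.04 [-0.035   0.0239] -0.0047
-0.028 [-0.0342  0.0253] -0.0047
-0.016 [-0.0335  0.027 ] -0.0048
-0.004 [-0.0322  0.027 ] -0.0048
min x rel -0.0866
row [-21.9, -113.9, -0.7] [0.15, -0.35, 0.32]
row [-22.5, -114.2, 103.3] [0.15, -0.35, 0.32]
```

Request:
{"op": "play_rows", "data": {"steps": [[[-4,-20,0,0,0,0],[-10,-50,0,0,0,0],[-17,-85,0,0,0,0],[-22,-108,0,0,0,0],[-22,-112,10,0,-0.3,0],[-22,-112,35,0,-0.3,0],[-22,-112,60,0,-0.3,0],[-22,-112,75,0,-0.3,0],[-22,-112,77,0,-0.3,0],[-22,-112,77,0,-0.3,0],[-22,-112,77,0,-0.3,0],[-22,-112,77,0,-0.3,0]]]}}

```text
time: 24.33
tool_pos: [0.546, -0.2588, 0.044]
tool_rot: [0.002, -0.049, 0.999, -0.0]
contact_force: [0.2, 0.0, -0.8]
gripper_width: 0.544
grasp_force: 63.4
```

Request:
{"op": "play_rows", "data": {"steps": [[[0,0,0,0,0,0],[0,0,0,0,0,0],[0,0,0,0,0,0]]]}}

```text
time: 24.58
tool_pos: [0.5454, -0.2592, 0.0434]
tool_rot: [0.002, -0.048, 0.999, -0.0]
contact_force: [0.7, -0.8, -1.1]
gripper_width: 0.542
grasp_force: 63.4
```

Run:
```python
from h import *
snap("wrist","b2");z=ld("b2");P=z["P"];im=z["im"];s=manip.state();t=s["tool_pos"];print(s["time"],t)
yl=np.radians(5.2);f=np.array([np.cos(yl),np.sin(yl)]);g=np.array([-f[1],f[0]])
A=(P[...,:2]-t[:2])@f;B=(P[...,:2]-t[:2])@g;Z=P[...,2]
mod=(Z>t[2]-.012)&(Z<t[2]-.001);fl=(Z<.0085)&(Z>-.01)&(im.min(2)>90)
for a in(-.08,-.07,-.06,-.04,-.03,-.02):
    k=mod&(abs(A-a)<.003)&(abs(B)<.04);j=fl&(abs(A-a)<.003)&(abs(B)<.05)
    print(a,"mod",np.percentile(B[k],[1,99]).round(4) if k.sum()>9 else 0,"floor",np.percentile(B[j],[1,99]).round(4) if j.sum()>5 else 0, j.sum())
k=mod&(abs(B)<.02);j=fl&(abs(B)<.02);print("loop end",A[k].min(),"floor A",np.percentile(A[j],[1,99]) if j.sum() else 0)
go(.5443,-.2583,.014,95.2)
```

```text
24.6333 [ 0.54520457 -0.25916393  0.04310719]
-0.08 mod [-0.023   0.0201] floor 0 0
-0.07 mod [-0.0234  0.0202] floor [-0.0189  0.0159] 637
-0.06 mod [-0.0234  0.0204] floor [-0.0191  0.0162] 594
-0.04 mod [-0.0308  0.028 ] floor [-0.0341  0.0324] 231
-0.03 mod [-0.0308  0.0281] floor 0 0
-0.02 mod [-0.0314  0.0287] floor 0 0
loop end -0.08499269021314913 floor A [-0.12990663  0.10338919]
row [0.9, 1.0, 29.1] [-0.02, 0.15, 0.32]
```

View pics/b2.png

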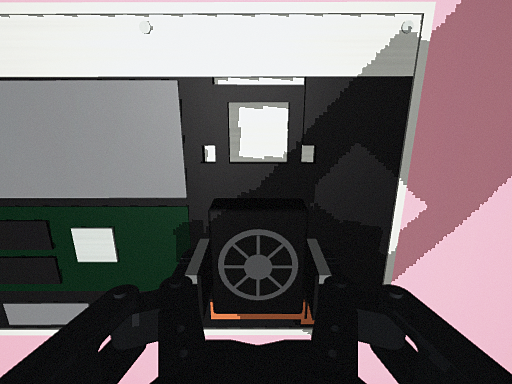

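Run:
```python
from h import *
z=ld("b2");P=z["P"];im=z["im"];t=manip.state()["tool_pos"]
yl=np.radians(5.2);f=np.array([np.cos(yl),np.sin(yl)]);g=np.array([-f[1],f[0]])
A=(P[...,:2]-t[:2])@f;B=(P[...,:2]-t[:2])@g;Z=P[...,2]
for n,b in(("slot end",(im.min(2)>110)&(abs(B)<.018)&(Z<.0095)&(A>-.12)&(A<-.07)),("notchR",(im.min(2)>80)&(B<-.027)&(B>-.034)&(Z<.0095)&(abs(A+.045)<.02)),("notchL",(im.min(2)>80)&(B>.026)&(B<.034)&(Z<.0095)&(abs(A+.045)<.02))):
    print(n,b.sum(),np.percentile(A[b],[1,5,95,99]).round(4))
m=(Z>t[2]-.012)&(Z<t[2]-.001)&(abs(B)>.025)&(abs(B)<.03)&(A<-.03);print("plate shoulder A",np.percentile(A[m],[1,5]))
```

```text
slot end 1081 [-0.0902 -0.09   -0.0706 -0.07  ]
notchR 139 [-0.0507 -0.0506 -0.0414 -0.0412]
notchL 185 [-0.0515 -0.051  -0.0418 -0.0416]
plate shoulder A [-0.04701407 -0.0467922 ]
```

Request:
{"op": "play_rows", "data": {"steps": [[[0.5,0.5,5,0,0,0],[0.5,0.5,11,0,0,0],[0.5,0.5,16,0,0,0],[0.5,0.5,20,0,0,0],[0.5,0.5,23,0,0,0],[0.5,0.5,25,0,0,0],[0.5,0.5,26.5,0,0,0],[0.5,0.5,27.5,0,0,0],[0.5,0.5,28,0,0,0],[0.5,0.5,28,0,0,0],[0.5,0.5,28,0,0,0],[0.5,0.5,28,0,0,0]]]}}

```text
time: 25.63
tool_pos: [0.5445, -0.2586, 0.0146]
tool_rot: [0.001, -0.048, 0.999, 0.0]
contact_force: [0.3, 0.3, -1.0]
gripper_width: 0.545
grasp_force: 63.5
```

```bash
python3 -c "
from h import *
s=manip.state();print(s['tool_pos'],s['contact_force'],s['ft_torque'])
go(.5445,-.2585,.0137,95.2)"
```

```text
[ 0.54453474 -0.25856074  0.01461079] [ 0.29544942  0.34288106 -0.99975701] [ 0.031136    0.00495802 -0.00159842]
row [0.0, 0.1, 0.9] [0.01, 0.12, 0.33]
```

No contact yet, about 1 mm to go.

Request:
{"op": "play_rows", "data": {"steps": [[[0,0,0.5,0,0,0],[0,0,1,0,0,0],[0,0,1.3,0,0,0],[0,0,1.5,0,0,0],[0,0,1.5,0,0,0],[0,0,1.5,0,0,0]]]}}

```text
time: 26.13
tool_pos: [0.5447, -0.2586, 0.0142]
tool_rot: [0.001, -0.048, 0.999, 0.0]
contact_force: [-2.2, 2.9, 6.1]
gripper_width: 0.54
grasp_force: 64.3
```

Contact at floor height, so I release and rise.

Request:
{"op": "play_rows", "data": {"steps": [[[0,0,0,0,0,0],[0,0,0,0,0,0],[0,0,0,0,0,0],[0,0,0,0,0,0],[0,0,0,0,0,0],[0,0,0,0,0,0],[0,0,-10,0,0,0],[0,0,-30,0,0,0],[0,0,-60,0,0,0],[20,0,-100,0,0,0],[40,0,-130,0,0,0],[40,0,-130,0,0,0]]], "claw": 1}}

```text
time: 27.13
tool_pos: [0.5062, -0.2652, 0.1523]
tool_rot: [0.006, -0.048, 0.999, -0.004]
contact_force: [0.9, -0.7, 1.0]
gripper_width: 1.0
grasp_force: 0.0
```

Run:
```python
from h import *
snap("wrist","f1");z=ld("f1");P=z["P"];s=manip.state();print(s["time"],s["tool_pos"],s["gripper_width"],s["contact_force"])
yl=np.radians(5.2);f=np.array([np.cos(yl),np.sin(yl)]);g=np.array([-f[1],f[0]]);c=np.array([.5443,-.2585])
A=(P[...,:2]-c)@f;B=(P[...,:2]-c)@g;Z=P[...,2]
for n,m in (("blower",(abs(A)<.027)&(abs(B)<.02)),("plate near",(A>-.046)&(A<-.034)&(abs(B)<.026)),("plate R",(abs(A)<.03)&(B<-.026)&(B>-.029)),("loop bar",(A<-.080)&(A>-.084)&(abs(B)<.018)),("far plate",(A>.034)&(A<.046)&(abs(B)<.025))):
    k=np.polyfit(A[m],Z[m],1) if m.sum()>20 else [0];print(n,m.sum(),np.median(Z[m]).round(4),np.percentile(Z[m],[5,95]).round(4))
m=(abs(B)<.022)&(abs(A)<.026);q=np.c_[A[m],B[m],np.ones(m.sum())];print("tilt deg",np.degrees(np.linalg.lstsq(q,Z[m],rcond=None)[0][:2]).round(2))
snap("scene","f2");a=cv2.imread("pics/f1.png");cv2.imwrite("pics/ff.png",np.hstack([cv2.resize(a,(400,300)),cv2.resize(cv2.imread("pics/f2.png"),(400,300))]))
```

```text
27.1833 [ 0.50597721 -0.26438647  0.14916315] 0.9992618787825177 [ 0.40376727 -0.70957754 -0.5117566 ]
blower 2036 0.0289 [0.0277 0.0304]
plate near 605 0.0094 [0.0083 0.0105]
plate R 100 0.0095 [0.0085 0.0106]
loop bar 147 0.0095 [0.0083 0.0105]
far plate 254 0.0121 [0.0111 0.0132]
tilt deg [ 0.28 -0.49]
```

View pics/ff.png

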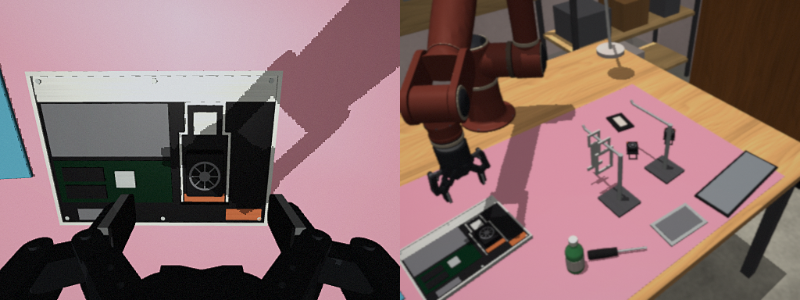

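The left half shows the module lying flat in the bay at about (205,155). Its plate is at 9.5 mm and the blower top at 28.9 mm, as expected for the bay floor. The right half shows both brackets on the spare hook at (600,150) and the bystanders untouched, so I hand in.

```bash
python3 -c "
from h import *
print(order.job_done())"
```

```text
the job is handed in; nothing more can be done
None
```

The job is handed in at about 27 s: both brackets hang on the spare hook, the module was laid flat and released on the bench, and it now lies flat in the laptop bay with the bystanders undisturbed.

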